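# Refit the fuse-bay cover of a bench power unit

## Task

Put the loose white cover back on the open fuse bay in the top of the blue bench power unit: hold the cover tilted, hook its lip under the steel ledge, then swing the other end down and press until the yellow spring catch has snapped over it and the cover lies fully home, and let go. Be gentle - press firmly but never force the cover against the unit (stay below about 30 N) - and leave the other things on the bench where they are.

Things in the scene. Friction and masses are not known exactly. Their poses are not given: they have to be found in the camera images.
- slot (a point): On the fixed blue power unit (140 mm wide, 85 mm tall, white switch plate on its sloping front): nominal deepest point of the slot under the steel ledge, midway across, at seat height, 70 mm above the bench. A seated cover's lip edge lies here (play 1.5 mm in x, 4 mm either way in y), give or take the frame's setting, see bay. Axes of the unit's points: z up, x from ledge end to catch end.
- bay (a point): Nominal bay centre at seat height, 66 mm in x from slot. Ledge, bay end walls, catch and pins sit on one frame, clamped anywhere within 3.5 mm either way in x of the nominal places given here; this is not measured: look or feel for it. The bay is 131.5 mm long (x) between end walls, 98 mm wide. The cover rests on two fixed grey strips at this height, 15 mm wide, along both long walls.
- unit_top (a point): Middle of the unit's top face beyond the bay's catch end, 163.5 mm in x and 15 mm in z from slot; a fitted cover is level with it. The steel ledge overhangs the first 10 mm of the bay: underside 9 mm, top 15 mm above the seat. The 5 mm lip goes fully in under it at tilts below about 0.3 rad (its upper corner meets the end wall first); the cover cannot go in flat.
- catch (a joint): Yellow spring catch, 24 mm wide, mid end wall. 0 m: sprung out, nose 5 mm into the bay, its flat underside 6.5 mm above the seat; its upper face slopes from the wall at the unit's top down to the nose. Up to 0.010 m: pushed back (+x). Spring 0.9 N at 0 plus 0.18 N per mm. The cover's end pressed down on the slope moves it 3.5 to 5 mm (about 3 to 8 N), then it springs back to 0 over the end.
- cover_grip (a point): Centre of the black grip of the loose white cover (120 to 220 g), lying right way up on the bench. Axes are the cover's: z out of its top, x from lip end to catch end. The grip is an upright rib 14 mm in x, 50 mm in y, 28 mm tall; this point is 29 mm above the cover's flat underside, 14 mm below the rib's top and 14 mm above the cover's top face, 80 mm from the lip's edge, 50 mm from the catch end.
- cover_lip (a point): Middle of the lip's edge on the cover's underside, its lowest edge when tilted lip down; axes as cover_grip, from which it lies 80 mm back in x and 29 mm down. Seated, it is at slot. The cover is 130 mm (x) by 90 mm (y): 5 mm thick over the first 17 mm at the lip (red on top) and the last 12 mm at the catch end, 15 mm thick between.
- cover_end (a point): Middle of the upper edge of the cover's catch end: 130 mm in x and 5 mm in z from cover_lip. Two orange sprung pins (8 mm across, 50 mm apart, tops 4.5 mm above the seat) stand in the bay 125 mm in x from the slot and lift this end: 3.6 N each at first touch, 6 N each with the cover down on the strips. Latched, they hold the end up against the catch's nose, 1.5 mm above the strips; not latched, the end rises again.
- slide_tray: green plastic slide tray, 110 x 90 x 30 mm, a bystander; origin at the centre of its underside
- oil_bottle: amber oil bottle with a black cap, 40 mm across, 85 mm tall, a bystander; origin at the centre of its underside
- beaker: glass beaker, 70 mm across, 90 mm tall, a bystander; origin at the centre of its underside
- screwdriver: screwdriver lying on the bench, a bystander; origin on its underside
- dish: shallow clear dish, 90 mm across, 18 mm tall, a bystander; origin at the centre of its underside
- stain_jar: green glass jar with a white cap, 56 mm across, 70 mm tall, a bystander; origin at the centre of its underside

How it is judged:
On the way:
1. the cover's lip is under the ledge while the cover is tilted (x of cover_lip in the frame of slot between -0.007 and 0.009 m and y of cover_lip in the frame of slot between -0.008 and 0.008 m and z of cover_lip in the frame of slot between -0.003 and 0.006 m and angle between cover_lip's own z axis and vertical above 0.1 rad), for 0.1 s.
At the end, for the whole second after the job is handed in: The cover lies still and level (within 0.025 rad) in the bay, its lip edge at the slot point within about 6 mm along (3.5 mm of it the frame's setting), 6 mm across and 2.5 mm in height, the catch sprung back over its end (below 1.5 mm), and nothing holds it (x of cover_lip in the frame of slot between -0.006 and 0.007 m and y of cover_lip in the frame of slot between -0.006 and 0.006 m and z of cover_lip in the frame of slot between -0.002 and 0.0025 m and angle between cover_lip's own z axis and vertical below 0.025 rad and angle between the x axis of cover_lip and the x axis of slot, either way round below 0.09 rad and value of joint catch below 0.0015 m and linear speed of cover below 0.01 m/s); the robot touches nothing.
It fails at once if the cover is forced against the unit with more than 30 N (contact force between cover and unit above 30 N).
It fails at once if another thing on the bench is moved by more than 30 mm (distance of any of slide_tray, oil_bottle, beaker, screwdriver, dish, stain_jar from where it was at the start of the episode above 0.03 m).
It also fails if it takes over 51 s, if anything falls off the work surface, if the arm or the gripper's body presses on something with over 40 N, if the wrist force passes 120 N, or if a joint passes its speed limit or range.

## Robot

A 6-joint arm with a two-finger parallel gripper is mounted at the origin on the work surface. World frame = base frame: x ahead of the robot, y to its left, z up, the work surface at z = 0. Lengths are in m, angles in rad, forces in N, time in s.
With the tool pointing down it reaches from about 0.4 to 0.825 m from the base axis. Payload 7 kg.
Tool frame: the origin (TCP) lies midway between the tips of the shut fingers; the grasp point (between the pads) lies 19 mm behind it; z points along the fingers, y is the line along which they close (so a half turn about z gives the same grasp; the last joint's range is limited). The gripper opens to 88 mm and grips with 3 to 60 N. Pads are 19 mm wide; open, the fingers measure 130 mm over their backs; the gripper's body (78 mm by 193 mm) begins 47 mm behind the grasp point.
Start: joints at [-0.88, 0.359, 0.012, 0, -1.224, -0.288], TCP at [0.265, -0.621, 0.227] pointing down, gripper open.
Joint ranges: [-3.07, 3.07], [-1.43, 2.12], [-1.02, 1.25], [-3.03, 1.67], [-3.05, -0], [-3.03, 3.03]. Speed limits (rad/s): [2.39, 2.39, 3.01, 3.14, 3.14, 3.14].

## Interface

Orientations are given as [roll, pitch, yaw] about the fixed x, y, z axes, in that order (R = Rz(yaw) Ry(pitch) Rx(roll)).
In Python, from station import telemetry, eyes, ticket, recognise, trace gives the robot as it stands. The module is installed in compiled form; this text tells all that it offers.
- The arm moves only by the tool servo_tool, never from a script. Its argument "series" is a list that holds one entry, the list of rows, each a list of 4 numbers: the shift along the tool's x, y, z in mm, then the turn about the tool's z in rad. In form: [[[x, y, z, roll], ...]]. A call has exactly 10 rows; each row shifts and turns the commanded pose from where the row before left it, along the tool's axes as they then stand; what a row does not reach is not made up. A row lasts 1/12 s, in which the tool goes at most 41.7 mm and 7.16 degrees, less where a joint would pass 70% of its speed; a pose out of reach is approached as far as the arm can. A call is refused whole if a number of a shift passes 41.7 or a number of a turn 0.125, either way. A call with a gripper value outside its range is refused whole. "claw" is the gripper's target within -1 to 1 (shut at 1, half-way at 0, fully open at -1), set as the call begins (left out, the last holds). The fingers move at their own pace and stop on an object; "grip_force" is the grip in N (left out, the last holds). Time passes only in rows, so rows that do not move let the fingers close, or fill a call up. It gives the time, the measured TCP pose, the force, the opening and the grip force at its end, in the units of the state.
- telemetry.get_state(): the state, without advancing time (a new reading comes with each control period).
- eyes.grab_frame(name): name is "side" or "top" or "wrist"; returns the picture (384x512x3 uint8, red, green, blue); there is no depth.
- eyes.calibration(name): a dict with "mtx" (3x3 intrinsics, pixels), "rvec" (rotation vector, rad) and "tvec" (3), from world to camera coordinates, as OpenCV has them. Camera axes: x right, y down, z forward; pixel columns grow to the right and rows downward; lengths in m; the calibration is good to about 2 mm. A picture is of the moment at which its call begins: read the wrist's pose just before it. calibration takes no time and is no camera call; for the wrist camera it gives the pose at the moment of the call.
- ticket.job_done(): hands the job in; it is judged then, once.
Trained networks look in the newest picture that a camera, given by its name, has taken for a name from the list of things; names that differ only in an ending like _2 or _b are one class to them, and where a whole thing is asked for, a point or a joint stands for the part that bears it (a point fixed in the world has none). Each returns a list of dicts, best first, with "conf" (0 to 1); they miss things now and then, are a little off and sometimes report something else, mostly with a low value. They report only what shows in the picture. A call takes as long as a camera call.
- recognise(camera, name): "position" ([x, y, z] in m, in world coordinates, good to about 4 mm: the middle of the surface that is visible of it).
- trace(camera, name): "mask" (384x512 bool, what is visible of it).
The state is a dict: "t": time; "q": joint angles; "qd": joint speeds; "joint_efforts": joint torques, N m; "eef_pos": TCP position; "ee_rot": TCP orientation; "force": force on the tool from outside, world axes, zero at the start; "moment": the same for the moment, N m; "width": finger opening in m; "gripper_force": force on a finger pad.
Only numpy, scipy, OpenCV 4.12 (cv2) and the standard library are available. Lean on these libraries where they do the work, as an engineer would, in place of code of your own. Each camera call takes 0.05 s, during which the arm holds its last target. There are 200 camera calls.

## Working session

There is one attempt and no reset: what is moved stays moved. The work goes in short steps, Python scripts to look and compute and a tool call to move; the robot and the scene stay as the last step left them, time stands still between calls to the robot, and variables do not carry over. Pictures are saved under pics/ and viewed, at most 10 in all, crops included, and the job is handed in when it is done.

Besides the shell and the picture viewer there is one more tool, called after "Emit:" as name([rows], argument=value, ...), one row to a line, values as JSON. servo_tool: Moves the arm, as the interface text tells. Its arguments: {"type":"object","properties":{"series":{"type":"array"},"claw":{"type":"number"},"grip_force":{"type":"number"}},"required":["series"]}

```bash
mkdir -p pics; python3 - <<'E'
from station import telemetry, eyes, recognise
import cv2
s=telemetry.get_state();print(s)
for c in ("top","side"):
    f=eyes.grab_frame(c);cv2.imwrite(f"pics/{c}0.png",f[:,:,::-1])
    k=eyes.calibration(c);print(c,k)
    for n in ("cover_grip","cover_lip","catch","slide_tray","oil_bottle","beaker","screwdriver","dish","stain_jar"):
        print(n,[( [round(float(v),4) for v in d["position"]],round(float(d["conf"]),2)) for d in recognise(c,n)[:2]])
E
```

```text
{'t': 0.0, 'q': array([-8.79895370e-01,  3.59368455e-01,  1.11049527e-02, -3.64397831e-04,
       -1.22410648e+00, -2.88107379e-01]), 'qd': array([ 0.00084639,  0.00218449, -0.00058323, -0.00060878,  0.00019445,
       -0.00097595]), 'joint_efforts': array([ 4.52547274e-04, -5.82719135e+01,  2.93052649e+01,  6.99710011e+00,
        6.86355546e-03, -1.64143175e-04]), 'eef_pos': array([ 0.26439699, -0.62054946,  0.2256521 ]), 'ee_rot': array([ 3.13998651e+00, -1.18737951e-04, -2.73892307e+00]), 'force': array([0.34764015, 0.34156013, 0.00684028]), 'moment': array([-0.00661243, -0.02256193,  0.0256096 ]), 'gripper_force': 0.0, 'width': 0.0875561987064408}
top {'mtx': array([[358.04876123,   0.        , 254.83323808],
       [  0.        , 358.04876123, 196.20430652],
       [  0.        ,   0.        ,   1.        ]]), 'rvec': array([ 2.15681291, -2.09482523,  0.22805095]), 'tvec': array([-0.0307517 ,  0.61099415,  0.9432399 ])}
cover_grip [([0.5817, 0.1936, 0.0161], 0.7)]
cover_lip [([0.5776, 0.1919, 0.0183], 0.62)]
catch [([0.6638, -0.171, 0.0889], 0.43)]
slide_tray [([0.7409, 0.2872,
[... 347 characters left out ...]
     , 261.62566564],
       [  0.        , 403.19911645, 192.61199864],
       [  0.        ,   0.        ,   1.        ]]), 'rvec': array([ 0.5823321 , -2.57788813,  1.33915494]), 'tvec': array([0.5664464 , 0.22111981, 1.12515872])}
cover_grip [([0.5798, 0.2095, 0.0159], 0.93)]
cover_lip [([0.5805, 0.2088, 0.0144], 0.58)]
catch [([0.6554, -0.1693, 0.0861], 0.42)]
slide_tray [([0.7423, 0.2799, 0.0183], 0.91)]
oil_bottle [([0.7667, 0.1578, 0.0464], 0.59)]
beaker [([0.748, -0.2632, 0.0697], 0.92)]
screwdriver [([0.6969, -0.0017, 0.0193], 0.71), ([0.7435, 0.2793, 0.0159], 0.33)]
dish [([0.582, 0.4446, 0.0136], 0.91), ([0.7649, 0.1541, 0.044], 0.31)]
stain_jar [([0.5307, -0.4196, 0.0414], 0.8)]
```

View pics/top0.png

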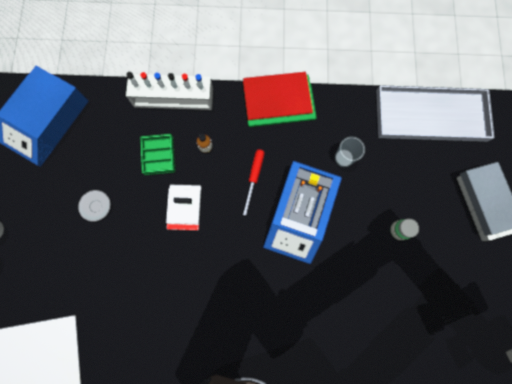

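View pics/side0.png

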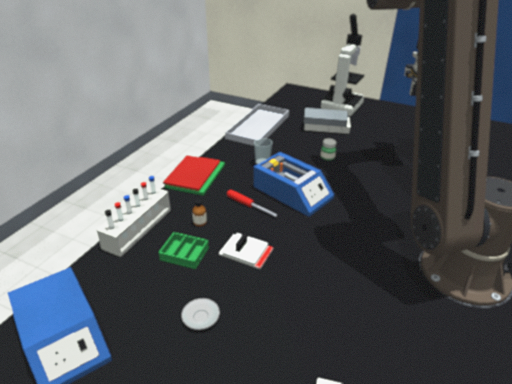

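The top picture shows the cover at about (184,207), red lip toward the robot (row 227). The unit has its ledge at (298,226) and its catch at (314,180). The side view agrees with this.

```bash
cat > h.py <<'E'
import numpy as np, cv2
from scipy.spatial.transform import Rotation as Ro
from station import telemetry, eyes, ticket, recognise, trace
def ray(k,uv,z,c=None):
    k=k if isinstance(k,dict) else eyes.calibration(k)
    R=cv2.Rodrigues(np.array(k["rvec"],float))[0];t=np.array(k["tvec"],float).ravel()
    o=-R.T@t; d=R.T@np.linalg.solve(k["mtx"],np.array([uv[0],uv[1],1.]))
    return o+d*(z-o[2])/d[2]
def proj(k,P):
    return cv2.projectPoints(np.array(P,float).reshape(-1,3),np.array(k["rvec"],float),np.array(k["tvec"],float),k["mtx"],None)[0].reshape(-1,2)
def pose():
    s=telemetry.get_state();return s,np.array(s["eef_pos"]),Ro.from_euler("xyz",s["ee_rot"])
def go(target):  # shift in tool axes, mm
    s,p,R=pose();return np.round(R.inv().apply(np.array(target)-p)*1000,1)
def cam(c,name):
    k=eyes.calibration(c);f=eyes.grab_frame(c);cv2.imwrite(f"pics/{name}.png",f[:,:,::-1]);return k,f
E
python3 - <<'E'
from h import *
k=eyes.calibration("top")
for n,uv,z in [("coverA",(169,186),.015),("B",(201,186),.015),("lipL",(167,229),.005),("lipR",(198,229),.005),("ledgeL",(284,220),.085),("ledgeR",(315,232),.085),("catch",(314,180),.083),("unit far L",(296,163),.085),("far R",(341,177),.085)]:
    print(n,ray(k,uv,z).round(3))
# yaw of tool 2.81 at target over unit
for y in (2.81,):
    R=Ro.from_euler("xyz",[np.pi,0,y]); s,p,_=pose()
    for T in ([.53,-.13,.33],): print((R.inv().apply(np.array(T)-p)*1000).round(1))
E
```

```text
coverA [0.643 0.239 0.015]
B [0.646 0.145 0.015]
lipL [0.518 0.238 0.005]
lipR [0.521 0.148 0.005]
ledgeL [ 0.544 -0.093  0.085]
ledgeR [ 0.514 -0.177  0.085]
catch [ 0.658 -0.175  0.083]
unit far L [ 0.705 -0.125  0.085]
far R [ 0.669 -0.25   0.085]
[ -91.1  550.6 -103.4]
```

Emit:
servo_tool([
  [[0,0,-17,0.122],[0,0,-17,0.122],[0,0,-17,0.122],[0,0,-17,0.122],[0,0,-17,0.122],[0,0,-17,0.122],[-6,39,0,0],[-6,39,0,0],[-6,39,0,0],[-6,39,0,0]],
], claw=-1, grip_force=5)

```text
t: 1.83
eef_pos: [0.338, -0.4797, 0.3285]
ee_rot: [3.142, 0.0, 2.811]
force: [1.2, 0.6, -0.1]
width: 0.0872
gripper_force: 0.0
```

Emit:
servo_tool([
  [[-6,39,0,0],[-6,39,0,0],[-6,39,0,0],[-6,39,0,0],[-6,39,0,0],[-6,39,0,0],[-6,39,0,0],[-6,39,0,0],[-6,39,0,0],[-6,39,0,0]],
])

```text
t: 2.67
eef_pos: [0.521, -0.1295, 0.3291]
ee_rot: [3.141, 0.001, 2.813]
force: [0.6, -0.1, -0.8]
width: 0.0874
gripper_force: 0.0
```

```bash
python3 - <<'E'
from h import *
s,p,R=pose();print(s["t"],p,s["ee_rot"],s["q"])
k,f=cam("wrist","w1");print(k)
np.save("k_w1.npy",k,allow_pickle=True)
E
```

```text
2.6667 [ 0.52104214 -0.1294957   0.32906138] [3.14115950e+00 9.53035269e-04 2.81257088e+00] [ 1.21734374e-01  7.75093903e-02 -1.21155636e-01  2.58082787e-05
 -1.37108475e+00 -2.02155737e+00]
{'mtx': array([[288.15335549,   0.        , 255.56992335],
       [  0.        , 288.15335549, 196.57554469],
       [  0.        ,   0.        ,   1.        ]]), 'rvec': array([-2.38571364, -1.70797497, -0.21160237]), 'tvec': array([-0.04604577, -0.5746074 ,  0.35861488])}
```

View pics/w1.png

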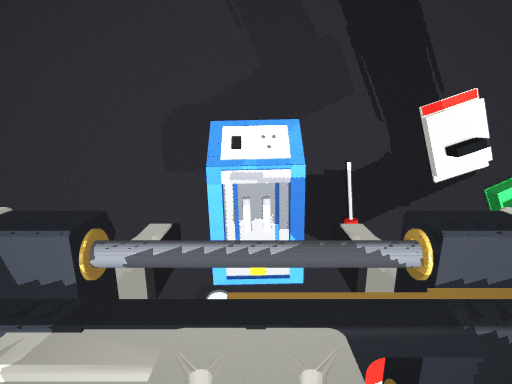

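The wrist view shows the unit directly: ledge at about rows 170-182, columns 222-290, and yellow catch at (258,271). I'll enlarge it to measure.

```bash
python3 - <<'E'
from h import *
f=cv2.imread("pics/w1.png");c=cv2.resize(f[112:288,200:312],None,fx=4.5,fy=4.5,interpolation=cv2.INTER_NEAREST)
c2=cv2.resize(f[80:190,410:500],None,fx=3.2,fy=3.2,interpolation=cv2.INTER_NEAREST)
o=np.zeros((600,800,3),np.uint8);h=min(600,c.shape[0]);o[:h,:c.shape[1]]=c[-h:];print(c.shape)
o[:c2.shape[0],510:510+c2.shape[1]]=c2[:, :290]
cv2.imwrite("pics/c1.png",o)
E
```

```text
(792, 504, 3)
```

View pics/c1.png

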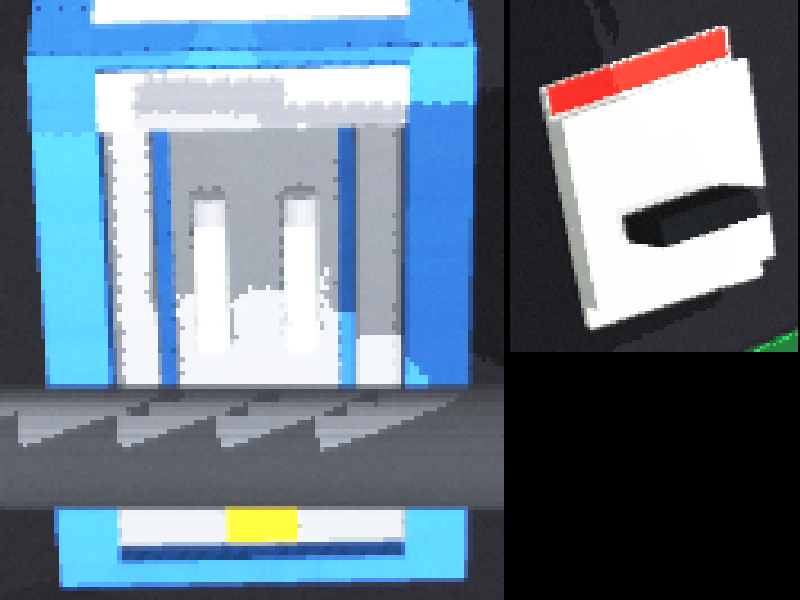

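```bash
python3 - <<'E'
from h import *
k=np.load("k_w1.npy",allow_pickle=True).item()
W=lambda cx,cy,z:ray(k,(200+(cx+.0)/4.5-.5+.0,112+(cy+192)/4.5-.5),z)
P={n:W(*a) for n,a in dict(lnL=(105,131,.085),lnR=(403,124,.085),lfL=(95,70,.085),lfR=(409,66,.085),ySL=(225,543,.085),ySR=(297,543,.085),wL=(120,543,.085),wR=(404,543,.085),dL=(120,560,.085),dR=(404,553,.085),eL=(60,587,.085),eR=(467,580,.085),tL=(27,54,.085),tR=(476,46,.085),fL=(27,54,.085)).items()}
for n in P: print(n,P[n].round(4))
d=(P["lnL"]-P["lnR"]); print("ledge yaw?",np.arctan2(d[1],d[0]), np.linalg.norm(d))
yw=lambda a,b:np.arctan2(*(P[b]-P[a])[1::-1])
print(yw("tL","eL"),yw("tR","eR"),yw("lnR","lnL"),yw("eR","eL"),yw("tR","tL"),yw("dR","dL"))
m=lambda a,b:(P[a]+P[b])/2
M=m("lnL","lnR")
th=-0.325
for n in P:
    v=P[n]-M; c,s_=np.cos(th),np.sin(th); print(n,np.round([v[0]*c+v[1]*s_,-v[0]*s_+v[1]*c],4))
# cover
V=lambda cx,cy,z:ray(k,(410+(cx-510)/3.2-.5,80+cy/3.2-.5),z)
C=dict(lipL=V(543,90,.005),lipR=V(728,28,.005),faceLl=V(563,117,.015),faceLr=V(747,60,.015),endL=V(590,328,.015),endbR=V(762,275,.005),ribL=V(624,215,.043),ribR=V(728,185,.043))
for n in C: print(n,C[n].round(4))
E
```

```text
lnL [ 0.5219 -0.1783  0.085 ]
lnR [ 0.5502 -0.0883  0.085 ]
lfL [ 0.5027 -0.1745  0.085 ]
lfR [ 0.5332 -0.0811  0.085 ]
ySL [ 0.6706 -0.1896  0.085 ]
ySR [ 0.6786 -0.1662  0.085 ]
wL [ 0.659  -0.2238  0.085 ]
wR [ 0.6905 -0.1313  0.085 ]
dL [ 0.6651 -0.226   0.085 ]
dR [ 0.6941 -0.1325  0.085 ]
eL [ 0.6681 -0.2493  0.085 ]
eR [ 0.7111 -0.1149  0.085 ]
tL [ 0.4911 -0.1928  0.085 ]
tR [ 0.5339 -0.0595  0.085 ]
fL [ 0.4911 -0.1928  0.085 ]
ledge yaw? -1.8750285678134244 0.09433156502366466
-0.3088258049899505 -0.30287354217449103 -1.8750285678134244 -1.8798467916921224 -1.8810559287341213 -1.8716866705442907
lnL [ 0.001  -0.0472]
lnR [-0.001   0.0472]
lfL [-0.0185 -0.0497]
lfR [-0.0194  0.0486]
ySL [ 0.1455 -0.0103]
ySR [0.1456 0.0144]
wL [ 0.1454 -0.0464]
wR [0.1457 0.0512]
dL [ 0.1518 -0.0466]
dR [0.1495 0.0513]
eL [ 0.1622 -0.0677]
eR [0.1599 0.0734]
tL [-0.0236 -0.0707]
tR [-0.0257  0.0693]
fL [-0.0236 -0.0707]
lipL [0.5202 0.1498 0.005 ]
lipR [0.5206 0.2418 0.005 ]
faceLl [0.5348 0.1514 0.015 ]
faceLr [0.5371 0.2412 0.015 ]
endL [0.6447 0.145  0.015 ]
endbR [0.6496 0.2411 0.005 ]
ribL [0.5844 0.1552 0.043 ]
ribR [0.5863 0.2042 0.043 ]
```

```bash
python3 - <<'E'
from h import *
k=np.load("k_w1.npy",allow_pickle=True).item()
s,p,R=pose()
Rc=cv2.Rodrigues(k["rvec"])[0];o=-Rc.T@k["tvec"].ravel()
ot=R.inv().apply(o-p); Rct=Rc@R.as_matrix()  # cam from tool
print("cam in tool",ot.round(4),Rct.round(3))
d=Rct.T@np.linalg.solve(k["mtx"],[256,150,1.])
Rt=Ro.from_euler("xyz",[np.pi,0,np.pi-.02])
z=.22;T=np.array([0,0,z]);o2=T+Rt.apply(ot);dd=Rt.apply(d);q=o2+dd*(.01-o2[2])/dd[2]
T[:2]=np.array([.585,.194])-q[:2];print("target",T)
print("shift in final tool axes",(Rt.inv().apply(T-p)*1000).round(1), "turn", 2.8126-(np.pi-.02))
E
```

```text
cam in tool [ 0.0663 -0.0042 -0.1596] [[-0.001  1.     0.001]
 [-0.97  -0.001 -0.243]
 [-0.243 -0.002  0.97 ]]
target [0.61985462 0.19747155 0.22      ]
shift in final tool axes [-89.4 324.4 108.3] turn -0.3089926535897929
```

Emit:
servo_tool([
  [[-9,14,10,-0.103],[-9,14,11,-0.103],[-9,14,11,-0.103],[-9,40,11,0],[-9,40,11,0],[-9,40,11,0],[-9,40,11,0],[-9,40,11,0],[-9,40,11,0],[-9,40,11,0]],
])

```text
t: 3.55
eef_pos: [0.6237, 0.1788, 0.2207]
ee_rot: [3.141, 0.0, 3.122]
force: [0.7, -0.2, 0.6]
width: 0.0877
gripper_force: 0.0
```

```bash
python3 - <<'E'
from h import *
s,p,R=pose();print(s["t"],p,s["ee_rot"],s["force"])
k,f=cam("wrist","w2");np.save("k_w2.npy",k,allow_pickle=True)
for n in ("cover_grip","cover_lip"):
  r=trace("wrist",n); print(n,[(d["conf"],d["mask"].sum()) for d in r])
c=cv2.resize(f[60:240,130:370],None,fx=3.2,fy=3.2,interpolation=cv2.INTER_NEAREST)
cv2.imwrite("pics/c2.png",c[:,:,::-1]);print(c.shape)
E
```

```text
3.55 [0.62372324 0.17880908 0.2207316 ] [3.14131959e+00 4.66306627e-04 3.12151067e+00] [ 0.70881063 -0.17364534  0.55345675]
cover_grip [(0.84, np.int64(7379))]
cover_lip [(0.66, np.int64(7496)), (0.39, np.int64(4184))]
(576, 768, 3)
```

View pics/c2.png

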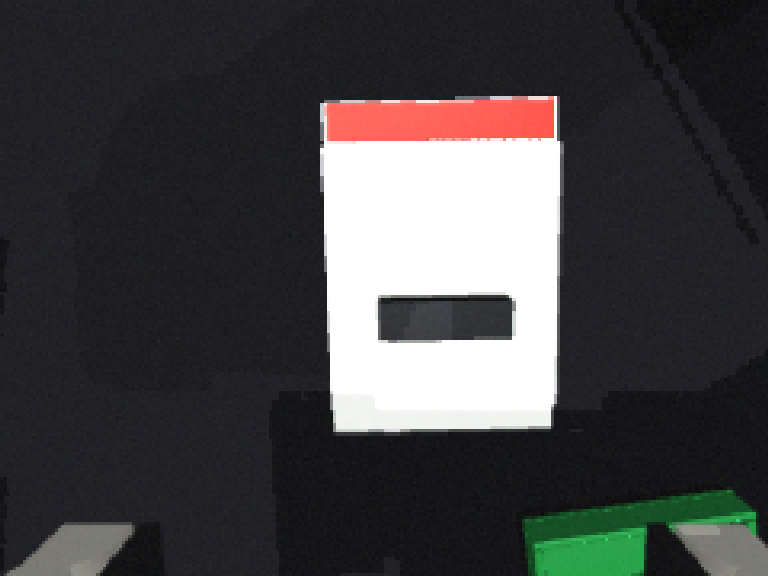

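```bash
python3 - <<'E'
from h import *
k=np.load("k_w2.npy",allow_pickle=True).item()
V=lambda cx,cy,z:ray(k,(130+cx/3.2-.5,60+cy/3.2-.5),z)
a=[V(378,299,.043),V(514,297,.043),V(514,339,.043),V(379,341,.043)]
print(np.round(a,4),"mid",np.mean(a,0))
l=[V(326,103,.005),V(555,97.5,.005)];e=[V(334,432,.005),V(551,428,.005)]
f=[V(323,142,.015),V(561,141,.015)]
print(np.round(l+e+f,4))
for u in (l,e,f,a[:2],a[3:1:-1]): d=u[1]-u[0];print("yaw",-np.arctan2(d[0],d[1]),np.linalg.norm(d))
L=np.mean(l,0);E=np.mean(e,0);d=E-L;print(L,np.linalg.norm(d),np.arctan2(d[1],d[0]),"grip from lip",L+d*80/np.linalg.norm(d))
G=np.array([*((np.mean(a,0)+L+d*80/np.linalg.norm(d))/2)[:2],.030]);print("go",G,go(G))
E
```

```text
[[0.5909 0.1709 0.043 ]
 [0.5912 0.2202 0.043 ]
 [0.6064 0.2203 0.043 ]
 [0.6062 0.1708 0.043 ]] mid [0.59869674 0.19554263 0.043     ]
[[0.5195 0.1517 0.005 ]
 [0.5192 0.2396 0.005 ]
 [0.6494 0.1499 0.005 ]
 [0.6494 0.2406 0.005 ]
 [0.5344 0.1508 0.015 ]
 [0.5358 0.2406 0.015 ]]
yaw 0.003509973292718426 0.08782101886215829
yaw -0.0002635870779862151 0.090659934759556
yaw -0.015164259967550473 0.08975157226233245
yaw -0.004595566088993093 0.04928722333463457
yaw -0.004331391842667372 0.049469012695219146
[0.51933778 0.19565834 0.005     ] 0.13007985902877353 -0.002937425026005034 grip from lip [ 8.05189926e+01 -3.93353273e-02  5.00000000e-03]
go [4.05588447e+01 7.81036508e-02 3.00000000e-02] [-39931.9    579.4     84.2]
```

Emit:
servo_tool([
  [[2.5,1.7,20.3,-0.017],[2.5,1.7,20.3,0],[2.5,1.7,20.3,0],[2.5,1.7,20.3,0],[2.5,1.7,20.3,0],[2.5,1.7,20.3,0],[2.5,1.7,20.3,0],[2.5,1.7,20.3,0],[2.5,1.7,20.3,0],[2.5,1.7,20,0]],
])

```text
t: 4.53
eef_pos: [0.5988, 0.1932, 0.0181]
ee_rot: [3.141, 0.001, 3.138]
force: [0.3, 0.4, -0.5]
width: 0.0878
gripper_force: 0.0
```

Emit:
servo_tool([
  [[0,0,0,0],[0,0,0,0],[0,0,0,0],[0,0,0,0],[0,0,0,0],[0,0,0,0],[0,0,0,0],[0,0,0,0],[0,0,0,0],[0,0,0,0]],
], claw=1, grip_force=5)

```text
t: 5.37
eef_pos: [0.599, 0.1941, 0.019]
ee_rot: [3.141, 0.001, 3.139]
force: [-0.6, -0.2, 6.3]
width: 0.0502
gripper_force: 5.0
```

Emit:
servo_tool([
  [[0,0,-2,0],[0,0,-3,0],[0,0,-5,0],[0,0,-8,0],[0,0,-12,0],[0,0,-15,0],[0,0,-15,0],[0,0,-15,0],[0,0,-10,0],[0,0,0,0]],
])

```text
t: 6.2
eef_pos: [0.6001, 0.1947, 0.1067]
ee_rot: [3.139, 0.004, 3.139]
force: [0.2, 0.0, -1.5]
width: 0.0502
gripper_force: 5.0
```

```bash
python3 - <<'E'
from h import *
s,p,R=pose();print(s["t"],p,s["force"],s["moment"],s["width"])
k,f=cam("side","s3");np.save("k_s3.npy",k,allow_pickle=True)
kw,g=cam("wrist","w3");np.save("k_w3.npy",kw,allow_pickle=True)
o=np.zeros((600,800,3),np.uint8)
o[:,:400]=cv2.resize(f[190:280,200:260+0],(400,600),interpolation=cv2.INTER_NEAREST)
o[:,400:]=cv2.resize(g[60:240,190:310],(400,600),interpolation=cv2.INTER_NEAREST)
cv2.imwrite("pics/c3.png",o[:,:,::-1])
E
```

```text
6.2 [0.60008966 0.19473761 0.10668496] [ 0.19308442  0.0178982  -1.52309031] [ 0.08046129 -0.06472559 -0.0385275 ] 0.05019153008059008
```

View pics/c3.png

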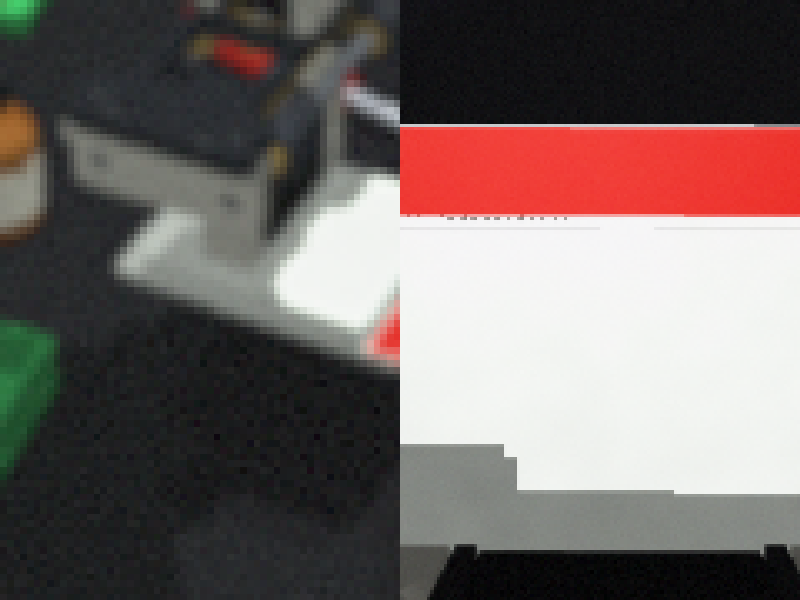

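Wrist view: the cover hangs in the grip with its lip edge at row ~98 and red/white border at row ~125. I'll fit the tilt from these.

```bash
cat >> h.py <<'E'
def cov(T,R,pts,th,piv=(80,38),gx=0,gz=0):
    # cover pts (mm, from lip: x,y,z) held with pivot at tool point 19mm behind TCP, tilt th lip down
    q=np.array(pts,float)-[piv[0],0,piv[1]]
    c,s=np.cos(th),np.sin(th)
    X=q[:,0]*c-q[:,2]*s; Z=q[:,0]*s+q[:,2]*c
    t=np.c_[-X,q[:,1],-Z-19]/1000   # tool x=-cover x
    return T+R.apply(t)
E
python3 - <<'E'
from h import *
s,p,R=pose();k=np.load("k_w3.npy",allow_pickle=True).item()
g=cv2.imread("pics/w3.png").astype(int)
col=g[:,240:270].mean(1); 
for r in range(92,132): print(r,col[r].round().astype(int),end=";")
print()
for th in (-.05,0,.05,.1,.15,.2,.25,.3,.35,.4):
    print(th,proj(k,cov(p,R,[(0,0,5),(17,0,15),(17,0,5)],th))[:,1].round(1))
E
```

```text
92 [18 16 16];93 [19 16 17];94 [19 17 17];95 [18 16 16];96 [19 16 17];97 [204 201 202];98 [122 125 241];99 [ 62  68 242];100 [ 56  62 242];101 [ 57  63 241];102 [ 57  63 241];103 [ 56  62 241];104 [ 56  63 241];105 [ 56  63 241];106 [ 56  62 241];107 [ 55  62 241];108 [ 55  62 241];109 [ 55  61 241];110 [ 55  61 241];111 [ 55  61 241];112 [ 55  62 241];113 [ 55  61 241];114 [ 55  61 241];115 [ 54  61 241];116 [ 54  60 241];117 [ 54  60 241];118 [ 54  60 240];119 [ 54  60 240];120 [ 53  59 240];121 [ 53  59 240];122 [ 52  59 240];123 [ 52  59 240];124 [162 164 243];125 [244 243 245];126 [246 246 246];127 [246 245 246];128 [239 238 239];129 [246 245 246];130 [246 245 246];131 [246 245 246];
-0.05 [ 92.1 124.4 123.5]
0 [ 95.7 126.4 126.3]
0.05 [ 99.5 128.6 129.2]
0.1 [103.4 131.  132.3]
0.15 [107.4 133.5 135.5]
0.2 [111.6 136.2 138.8]
0.25 [115.9 139.1 142.2]
0.3 [120.2 142.1 145.8]
0.35 [124.7 145.2 149.4]
0.4 [129.2 148.5 153.2]
```

Emit:
servo_tool([
  [[0,0,15,0],[0,0,15,0],[0,0,15,0],[0,0,10,0],[0,0,0,0],[0,0,0,0],[0,0,-5,0],[0,0,0,0],[0,0,0,0],[0,0,0,0]],
], grip_force=3)

```text
t: 7.13
eef_pos: [0.599, 0.1942, 0.0542]
ee_rot: [3.141, 0.001, 3.138]
force: [0.5, -0.1, -2.5]
width: 0.0499
gripper_force: 3.0
```

```bash
cat >> h.py <<'E'
def tilt(name):
    s,p,R=pose();k,g=cam("wrist",name);g=g.astype(int)
    red=(g[:,:,0]-g[:,:,1]>100)[:,225:285].mean(1)>.5
    r=np.where(red[:200])[0]
    ths=np.linspace(-.15,.6,151)
    pr=np.array([proj(k,cov(p,R,[(0,0,5),(17,0,5)],t))[:,1] for t in ths])
    print("t",s["t"],"p",p.round(4),"yaw",s["ee_rot"][2],"F",np.round(s["force"],1),"w",s["width"],"rows",r.min(),r.max(),"tilt from lip",ths[np.abs(pr[:,0]-r.min()).argmin()])
E
python3 -c "
from h import *
tilt('w4')"
```

```text
t 7.1333 p [0.599  0.1942 0.0542] yaw 3.1383616705592106 F [ 0.5 -0.1 -2.5] w 0.04989671460844202 rows 99 124 tilt from lip 0.03
```

Emit:
servo_tool([
  [[0,0,-15,0],[0,0,-25,0.101],[0,0,-25,0.101],[0,-8,-16,0.101],[2,-18,0,0],[3,-28,0,0],[3,-33,0,0],[3,-33,0,0],[3,-33,0,0],[3,-33,0,0]],
], grip_force=6)

```text
t: 8.02
eef_pos: [0.5263, 0.0203, 0.1346]
ee_rot: [3.141, 0.0, 2.836]
force: [0.6, -0.1, -1.3]
width: 0.0501
gripper_force: 6.0
```

Emit:
servo_tool([
  [[3,-33,0,0],[3,-33,0,0],[3,-33,0,0],[0,-28,0,0],[0,-17,0,0],[0,0,8,0],[0,0,8,0],[0,0,7,0],[0,0,0,0],[0,0,0,0]],
])

```text
t: 8.85
eef_pos: [0.475, -0.1125, 0.1106]
ee_rot: [-3.141, -0.001, 2.836]
force: [0.5, 0.4, -1.6]
width: 0.0499
gripper_force: 6.0
```

```bash
python3 -c "
from h import *
print(telemetry.get_state()['force'],telemetry.get_state()['q'])
print(go([.4741,-.1137,.112]))
tilt('w5')"
```

```text
[ 0.54477225  0.409442   -1.56269444] [ 1.71295943e-01  1.65373443e-01 -5.48389496e-01 -1.22195941e-08
 -8.58515660e-01 -2.04725839e+00]
[ 0.5 -1.5 -1.4]
t 8.85 p [ 0.475  -0.1125  0.1106] yaw 2.836426081281837 F [ 0.5  0.4 -1.6] w 0.049929558403756465 rows 99 124 tilt from lip 0.025000000000000022
```

Good position. Loosen the grip to 3 N and lower, so the ledge tips the end up.

Emit:
servo_tool([
  [[0,0,3,0],[0,0,2,0],[0,0,2,0],[0,0,2,0],[0,0,2,0],[0,0,2,0],[0,0,2,0],[0,0,1.5,0],[0,0,1.5,0],[0,0,0,0]],
], grip_force=3)

```text
t: 9.73
eef_pos: [0.475, -0.1131, 0.093]
ee_rot: [-3.141, -0.0, 2.835]
force: [0.2, -0.4, -0.9]
width: 0.0505
gripper_force: 3.0
```

```bash
python3 -c "
from h import *
tilt('w6')"
```

```text
t 9.7333 p [ 0.475  -0.1131  0.093 ] yaw 2.8352768679720315 F [ 0.2 -0.4 -0.9] w 0.0505433572842438 rows 120 140 tilt from lip 0.28
```

```bash
python3 - <<'E'
from h import *
s,p,R=pose();k=eyes.calibration("wrist")
g=cv2.imread("pics/w6.png")[:,:,::-1].astype(int)
red=(g[:,:,0]-g[:,:,1]>100)
for r in (122,130,138):
    c=np.where(red[r])[0];print(r,c.min(),c.max())
for th in (.2,.25,.28):print(th,proj(k,cov(p,R,[(0,-45,5),(0,45,5),(17,-45,5),(17,45,5)],th)).round(1).tolist())
E
```

```text
122 189 322
130 189 322
138 189 322
0.2 [[182.9, 113.0], [326.3, 113.2], [183.2, 140.3], [326.0, 140.5]]
0.25 [[184.5, 117.3], [324.8, 117.4], [184.4, 143.8], [324.8, 143.9]]
0.28 [[185.4, 119.9], [323.9, 120.0], [185.1, 145.9], [324.1, 146.0]]
```

Emit:
servo_tool([
  [[0,0,-8,0],[0,0,-15,0],[0,0,-15,0],[-6,0,-10,0],[-15,0,0,0],[-20,0,0,0],[-20,0,0,0],[-20,0,0,0],[-20,0,0,0],[-20,0,0,0]],
], grip_force=6)

```text
t: 10.62
eef_pos: [0.5916, -0.1499, 0.1421]
ee_rot: [3.141, 0.001, 2.835]
force: [-0.8, 0.2, -1.5]
width: 0.0499
gripper_force: 6.0
```

Emit:
servo_tool([
  [[-12,0,0,0],[-6,0,0,0],[0,0,4,0],[0,0,6,0],[0,0,6,0],[0,0,6,0],[0,0,4,0],[0,0,2,0],[0,0,0,0],[0,0,0,0]],
])

```text
t: 11.45
eef_pos: [0.6076, -0.1549, 0.1134]
ee_rot: [-3.141, -0.0, 2.836]
force: [-0.3, 0.5, -0.6]
width: 0.0498
gripper_force: 6.0
```

```bash
python3 - <<'E'
from h import *
S=np.array([.5265,-.1303]);
s,p,R=pose();d=p[:2]-S;print("u,v",d@[.9535,-.3012],d@[.3012,.9535],p[2])
tilt('w7')
k,f=cam("side","s7")
kw=cv2.imread("pics/w7.png")
o=np.zeros((600,800,3),np.uint8)
o[:,:400]=cv2.resize(f[130:220,235:345],(400,600))[:,:,::-1]
o[:,400:]=cv2.resize(kw[80:220,190:330],(400,600))
cv2.imwrite("pics/c7.png",o)
E
```

```text
u,v 0.08477806584759404 0.0009639842325658635 0.11335228763004118
t 11.45 p [ 0.6076 -0.1549  0.1134] yaw 2.835532517670598 F [-0.3  0.5 -0.6] w 0.049760131029997656 rows 120 139 tilt from lip 0.28
```

View pics/c7.png

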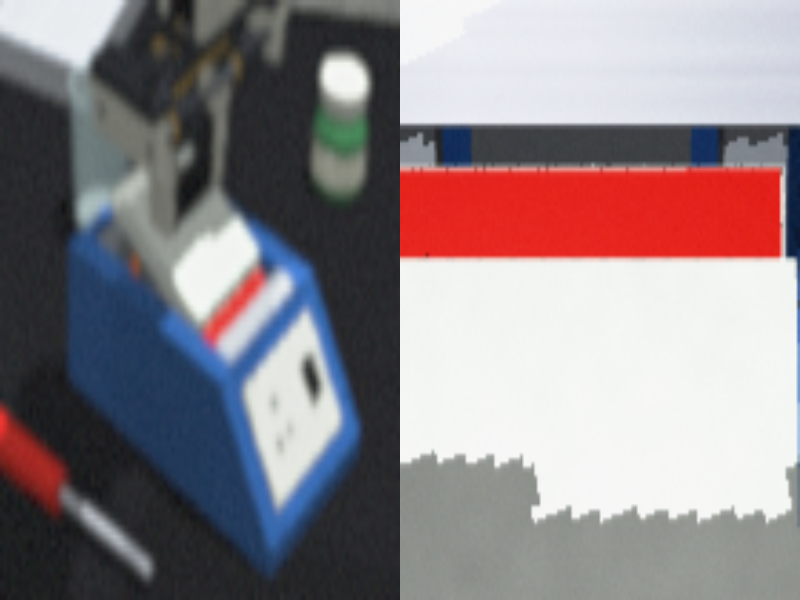

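```bash
python3 - <<'E'
from h import *
S=np.array([.5265,-.1303]);U=np.array([.9535,-.3012]);V=np.array([.3012,.9535])
k=eyes.calibration("wrist")
for n,uv,z in [("ledge edge",(255,109.3),.085),("lip@.080",(255,119.8),.080),("lip@.084",(255,119.8),.084)]:
    d=ray(k,uv,z)[:2]-S;print(n,(d@U).round(4),(d@V).round(4))
g=cv2.imread("pics/w7.png")[:,:,::-1].astype(int);red=(g[:,:,0]-g[:,:,1]>100)
c=np.where(red[128])[0];print(c.min(),c.max())
# side walls of bay at row 114: print colours
print([tuple(g[114,c]) for c in list(range(168,196,3))+list(range(318,345,3))])
E
```

```text
ledge edge 0.0109 0.0013
lip@.080 0.0171 0.0013
lip@.084 0.0172 0.0013
189 322
[(np.int64(39), np.int64(105), np.int64(200)), (np.int64(43), np.int64(105), np.int64(203)), (np.int64(11), np.int64(36), np.int64(72)), (np.int64(11), np.int64(26), np.int64(51)), (np.int64(54), np.int64(57), np.int64(64)), (np.int64(137), np.int64(141), np.int64(150)), (np.int64(138), np.int64(142), np.int64(151)), (np.int64(139), np.int64(143), np.int64(151)), (np.int64(140), np.int64(145), np.int64(153)), (np.int64(145), np.int64(150), np.int64(155)), (np.int64(127), np.int64(133), np.int64(141)), (np.int64(126), np.int64(131), np.int64(140)), (np.int64(123), np.int64(129), np.int64(137)), (np.int64(10), np.int64(30), np.int64(63)), (np.int64(10), np.int64(23), np.int64(51)), (np.int64(40), np.int64(97), np.int64(187)), (np.int64(39), np.int64(97), np.int64(189)), (np.int64(40), np.int64(98), np.int64(187)), (np.int64(42), np.int64(99), np.int64(189))]
```

Emit:
servo_tool([
  [[0,-0.6,1,0],[0,-0.6,1,0],[0,0,1,0],[0,0,1,0],[0,0,1,0],[0,0,1,0],[0,0,1,0],[0,0,0.5,0],[0,0,0.5,0],[0,0,0,0]],
], grip_force=4)

```text
t: 12.38
eef_pos: [0.6073, -0.1561, 0.1051]
ee_rot: [-3.142, -0.0, 2.835]
force: [1.0, 1.0, -0.1]
width: 0.0497
gripper_force: 4.0
```

```bash
python3 -c "
from h import *
tilt('w8')
S=np.array([.5265,-.1303]);U=np.array([.9535,-.3012])
g=cv2.imread('pics/w8.png')[:,:,::-1].astype(int);red=(g[:,:,0]-g[:,:,1]>100);r=np.where(red[:200,225:285].mean(1)>.5)[0].min()
print((ray('wrist',(255,r-.2),.075)[:2]-S)@U, g[100:r+2,255].sum(1))
print((ray('wrist',(255,r-.2),.077)[:2]-S)@U)
"
```

```text
t 12.3833 p [ 0.6073 -0.1561  0.1051] yaw 2.835404752749366 F [ 1.   1.  -0.1] w 0.04969843405414258 rows 111 134 tilt from lip 0.17500000000000002
0.011466608180175846 [685 684 679 679 683 682 688 692 356 201 287 432 342]
0.011555251533857851
```

Emit:
servo_tool([
  [[1,0,0,0],[1,0,0,0],[1,0,0,0],[1,0,0,0],[1,0,0,0],[1,0,0,0],[1,0,0,0],[1,0,0,0],[1,0,0,0],[0,0,0,0]],
])

```text
t: 13.27
eef_pos: [0.5985, -0.1533, 0.1053]
ee_rot: [3.142, -0.0, 2.835]
force: [-0.7, -0.7, -1.7]
width: 0.05
gripper_force: 4.0
```

```bash
cat >> h.py <<'E'
def rep(n):
    S=np.array([.5265,-.1303]);U=np.array([.9535,-.3012])
    s,p,R=pose();k,f=cam("wrist",n);g=f.astype(int)
    F=np.array(s["force"]);d=p[:2]-S
    red=(g[:,:,0]-g[:,:,1]>100)[:200,225:285].mean(1)>.5;r=np.where(red)[0]
    print("t",s["t"],"tcp u",(d@U).round(4),"v",(d@[.3012,.9535]).round(4),"z",p[2].round(4),"Fu",(F[:2]@U).round(2),"Fz",F[2].round(2),"M",np.round(s["moment"],2))
    if len(r): print("red rows",r.min(),r.max(),"border u at z",[(zz,round(float((ray(k,(255,r.max()+.5),zz)[:2]-S)@U),4)) for zz in (.078,.084,.088)])
E
python3 -c "
from h import *
rep('w9')"
```

```text
t 13.2667 tcp u 0.0756 v -0.0003 z 0.1053 Fu -0.43 Fz -1.67 M [-0.07 -0.04  0.03]
red rows 125 134 border u at z [(0.078, 0.0168), (0.084, 0.0166), (0.088, 0.0165)]
```

Emit:
servo_tool([
  [[0.5,0,0,0],[0.5,0,0,0],[0.5,0,0,0],[0.5,0,0,0],[0.5,0,0,0],[0.5,0,0,0],[0,0,0,0],[0,0,0,0],[0,0,0,0],[0,0,0,0]],
])

```text
t: 14.15
eef_pos: [0.5965, -0.1526, 0.1057]
ee_rot: [3.141, 0.001, 2.836]
force: [2.2, -1.8, 0.5]
width: 0.0497
gripper_force: 4.0
```

```bash
python3 -c "
from h import *
rep('w10')"
```

```text
t 14.15 tcp u 0.0735 v -0.0002 z 0.1057 Fu 2.62 Fz 0.5 M [-0.71 -1.09 -0.  ]
red rows 129 134 border u at z [(0.078, 0.0148), (0.084, 0.0146), (0.088, 0.0144)]
```

Emit:
servo_tool([
  [[-0.5,0,0.8,0],[-0.5,0,0.8,0],[-0.5,0,0.8,0],[-0.5,0,0.8,0],[-0.5,0,0.8,0],[-0.4,0,0.8,0],[-0.4,0,0.8,0],[-0.4,0,0.8,0],[0,0,0,0],[0,0,0,0]],
])

```text
t: 15.03
eef_pos: [0.5992, -0.1535, 0.0986]
ee_rot: [-3.142, -0.0, 2.835]
force: [2.6, -1.4, -0.6]
width: 0.05
gripper_force: 4.0
```

```bash
python3 -c "
from h import *
rep('w11')"
```

```text
t 15.0333 tcp u 0.0764 v -0.0002 z 0.0986 Fu 2.88 Fz -0.63 M [-0.33 -0.92 -0.03]
red rows 124 130 border u at z [(0.078, 0.015), (0.084, 0.0148), (0.088, 0.0148)]
```

Emit:
servo_tool([
  [[0,0,0,0],[0,0,0,0],[0,0,0,0],[0,0,0,0],[0,0,0,0],[0,0,-10,0],[0,0,-15,0],[0,0,-15,0],[0,0,-15,0],[0,0,-15,0]],
], claw=-1)

```text
t: 15.92
eef_pos: [0.5994, -0.1536, 0.1705]
ee_rot: [3.142, 0.0, 2.835]
force: [1.5, -0.3, -0.8]
width: 0.0874
gripper_force: 0.0
```

```bash
python3 -c "
from h import *
rep('w12')
f=cv2.imread('pics/w12.png');k,t=cam('top','t12');k2,sd=cam('side','s12')
o=np.zeros((600,800,3),np.uint8)
o[:,:450]=cv2.resize(f[70:270,150:370],(450,600),interpolation=cv2.INTER_NEAREST)
o[:,450:]=cv2.resize(sd[140:220,245:340],(350,600))[:,:,::-1]
cv2.imwrite('pics/c12.png',o)
"
```

```text
t 15.9167 tcp u 0.0766 v -0.0003 z 0.1705 Fu 1.57 Fz -0.76 M [-0.02 -0.09 -0.03]
red rows 124 128 border u at z [(0.078, 0.015), (0.084, 0.0149), (0.088, 0.0148)]
```

View pics/c12.png

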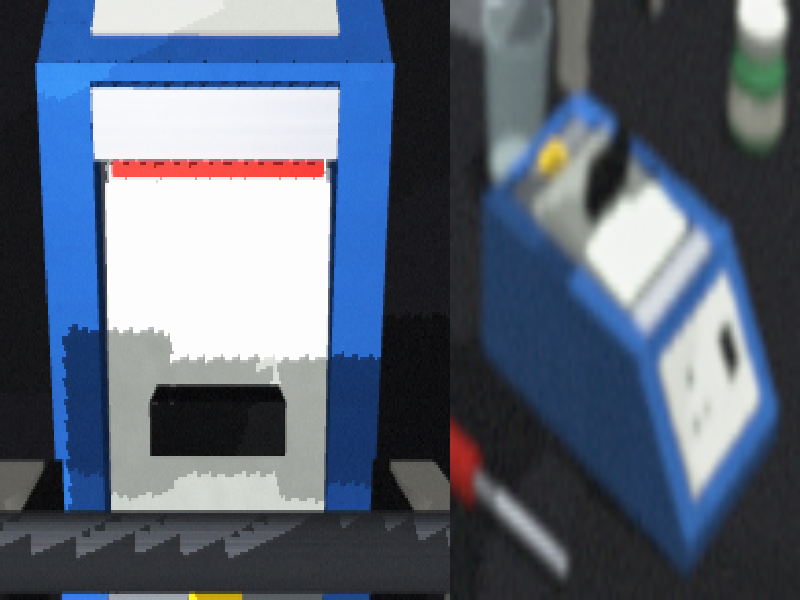

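The cover sits centred with its lip under the ledge, grip at (217,420) in the crop, and the catch end still raised. I'll shut the fingers, shift toward the catch end and press in small steps.

Emit:
servo_tool([
  [[-5,0,0,0],[-6,0,0,0],[-6,0,0,0],[-6,0,0,0],[-5,0,0,0],[0,0,12,0],[0,0,12,0],[0,0,12,0],[0,0,12,0],[0,0,12,0]],
], claw=1, grip_force=20)

```text
t: 16.9
eef_pos: [0.6254, -0.162, 0.107]
ee_rot: [-3.141, -0.001, 2.835]
force: [-0.4, -0.2, 0.2]
width: 0.0268
gripper_force: 0.0
```

Emit:
servo_tool([
  [[0,0,2,0],[0,0,2,0],[0,0,2,0],[0,0,2,0],[0,0,1,0],[0,0,1,0],[0,0,1,0],[0,0,0.5,0],[0,0,0,0],[0,0,0,0]],
])

```text
t: 17.73
eef_pos: [0.6262, -0.1621, 0.0975]
ee_rot: [3.142, 0.0, 2.835]
force: [0.2, -0.2, 0.6]
width: 0.0005
gripper_force: 0.0
```

```bash
python3 -c "
from h import *
rep('w13')"
```

```text
t 17.7333 tcp u 0.1046 v -0.0003 z 0.0975 Fu 0.27 Fz 0.63 M [-0.07 -0.05 -0.  ]
red rows 73 80 border u at z [(0.078, 0.0149), (0.084, 0.0158), (0.088, 0.0163)]
```

Emit:
servo_tool([
  [[0,0,0.7,0],[0,0,0.7,0],[0,0,0.7,0],[0,0,0.7,0],[0,0,0.7,0],[0,0,0.7,0],[0,0,0.7,0],[0,0,0.6,0],[0,0,0.5,0],[0,0,0,0]],
])

```text
t: 18.62
eef_pos: [0.6267, -0.1622, 0.0926]
ee_rot: [3.142, 0.002, 2.836]
force: [-0.7, 1.4, 8.4]
width: 0.0004
gripper_force: 4.2
```

Emit:
servo_tool([
  [[0,0,0.3,0],[0,0,0.3,0],[0,0,0.3,0],[0,0,0.3,0],[0,0,0.3,0],[0,0,0.3,0],[0,0,0.3,0],[0,0,0.3,0],[0,0,0,0],[0,0,0,0]],
])

```text
t: 19.45
eef_pos: [0.6258, -0.162, 0.0891]
ee_rot: [-3.141, -0.001, 2.835]
force: [-2.6, 1.3, 5.4]
width: 0.0005
gripper_force: 2.9
```

Emit:
servo_tool([
  [[0,0,0.3,0],[0,0,0.3,0],[0,0,0.3,0],[0,0,0.3,0],[0,0,0.3,0],[0,0,0.3,0],[0,0,0,0],[0,0,0,0],[0,0,0,0],[0,0,0,0]],
])

```text
t: 20.28
eef_pos: [0.626, -0.162, 0.0878]
ee_rot: [-3.141, -0.0, 2.836]
force: [-3.9, 0.8, 8.6]
width: 0.0007
gripper_force: 4.2
```

Emit:
servo_tool([
  [[0,0,0.3,0],[0,0,0.3,0],[0,0,0.3,0],[0,0,0.3,0],[0,0,0.3,0],[0,0,0.3,0],[0,0,0,0],[0,0,0,0],[0,0,0,0],[0,0,0,0]],
])

```text
t: 21.12
eef_pos: [0.6262, -0.1621, 0.0864]
ee_rot: [-3.141, 0.001, 2.836]
force: [-2.6, 1.6, 10.5]
width: 0.0009
gripper_force: 4.9
```

Emit:
servo_tool([
  [[0,0,0.3,0],[0,0,0.3,0],[0,0,0.3,0],[0,0,0.3,0],[0,0,0,0],[0,0,0,0],[0,0,0,0],[0,0,0,0],[0,0,0,0],[0,0,0,0]],
])

```text
t: 21.95
eef_pos: [0.6263, -0.1621, 0.0855]
ee_rot: [-3.141, 0.001, 2.836]
force: [-3.5, 1.2, 11.6]
width: 0.0005
gripper_force: 5.9
```

Emit:
servo_tool([
  [[0,0,0.3,0],[0,0,0.3,0],[0,0,0.3,0],[0,0,0.2,0],[0,0,0,0],[0,0,0,0],[0,0,0,0],[0,0,0,0],[0,0,0,0],[0,0,0,0]],
])

```text
t: 22.78
eef_pos: [0.6264, -0.1622, 0.0853]
ee_rot: [-3.141, 0.001, 2.836]
force: [-5.5, 2.3, 18.6]
width: 0.0006
gripper_force: 8.8
```

```bash
python3 -c "
from h import *
rep('w14')
"
```

```text
t 22.7833 tcp u 0.1049 v -0.0003 z 0.0853 Fu -5.97 Fz 18.61 M [ 0.93  2.1  -0.04]
red rows 68 78 border u at z [(0.078, 0.0159), (0.084, 0.0168), (0.088, 0.0174)]
```

Emit:
servo_tool([
  [[0,0,-0.7,0],[0,0,-0.8,0],[0,0,-1,0],[0,0,-2,0],[0,0,-5,0],[0,0,-20,0],[0,0,-30,0],[-20,0,-35,0],[-20,0,-35,0],[-20,0,-35,0]],
])

```text
t: 23.67
eef_pos: [0.6834, -0.1803, 0.2495]
ee_rot: [-3.142, -0.0, 2.836]
force: [2.1, 0.7, -0.6]
width: 0.0008
gripper_force: 0.0
```

```bash
python3 -c "
from h import *
rep('w15')
f=cv2.imread('pics/w15.png');k2,sd=cam('side','s15')
o=np.zeros((600,800,3),np.uint8)
o[:,:500]=cv2.resize(f[40:240,170:340],(500,600),interpolation=cv2.INTER_NEAREST)
o[:,500:]=cv2.resize(sd[140:220,245:340],(300,600))[:,:,::-1]
cv2.imwrite('pics/c15.png',o)
"
```

```text
t 23.6667 tcp u 0.1647 v -0.0004 z 0.2495 Fu 1.82 Fz -0.6 M [-0.07 -0.3   0.03]
red rows 36 40 border u at z [(0.078, 0.0149), (0.084, 0.0165), (0.088, 0.0175)]
```

View pics/c15.png

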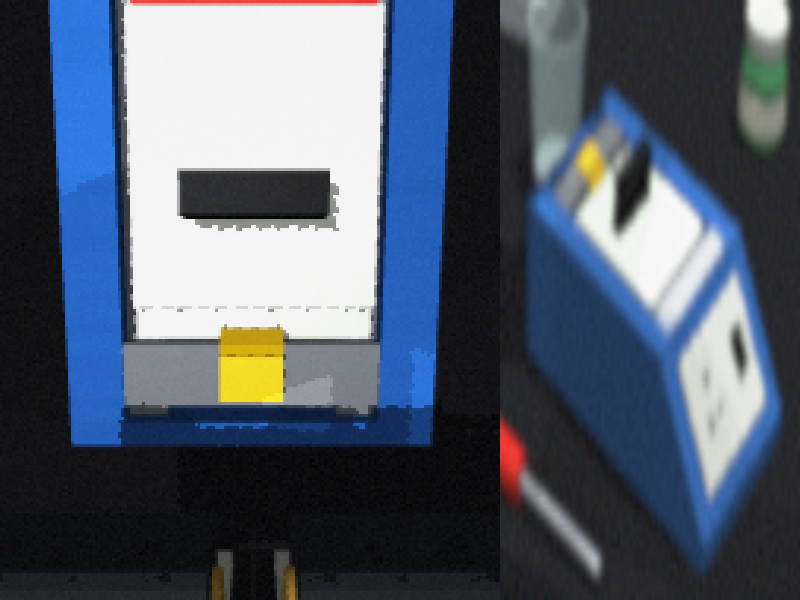

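The yellow catch nose at (252,330) in the crop lies about 5 mm over the cover's end. The cover is level and flush in the bay, and nothing touches it.

```bash
python3 -c "
from station import ticket
print(ticket.job_done())"
```

```text
the job is handed in; nothing more can be done
None
```

The cover is back on the fuse bay with its lip under the ledge. The last picture shows the catch sprung over its end. Pressing peaked at about 19 N, the gripper is clear, and I handed the job in at about 24 s; no verdict came back.

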